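Seat the feed disc of a vegetable cutter

ROBOT

A 7-joint arm with a two-finger parallel gripper is mounted at the origin on the work surface. World frame = base frame: x ahead of the robot, y to its left, z up, the work surface at z = 0. Lengths are in m, angles in rad, forces in N, time in s.
With the tool pointing down it reaches from about 0.4 to 0.9 m from the base axis. Payload 5.5 kg.
Tool frame: the origin (TCP) lies midway between the tips of the shut fingers; the grasp point (between the pads) lies 19 mm behind it (manip.grip_depth is the distance from the TCP to the grasp point, in m); z points along the fingers, y is the line along which they close (so a half turn about z gives the same grasp; the last joint's range is limited). The gripper opens to 92 mm and grips with 3 to 60 N. Pads are 19 mm wide; open, the fingers measure 130 mm over their backs; the gripper's body (75 mm by 190 mm) begins 47 mm behind the grasp point.
Start: joints at [1.492, 0.501, -0.427, 1.55, 0.221, 1.138, -0.21], TCP at [0.218, -0.612, 0.191] pointing down, gripper open.
Joint ranges: [-2.88, 2.88], [-0.31, 2.03], [-1.54, 1.56], [0.2, 2.42], [-1.41, 4.55], [0.19, 2.02], [-2.57, 2.57]. Speed limits (rad/s): [2.57, 2.57, 3.14, 3.14, 3.14, 3.14, 3.14].

INTERFACE

Orientations are given as a unit quaternion [x, y, z, w].
In Python, from bench import manip, effector, viewer gives the robot as it stands. Calls block until the motion is done:
- manip.move_pose(position, orientation): joint-space move of the TCP to a pose.
- manip.servo_line(position, ori=None, vel=0.15): straight line of the TCP; ori=None keeps the orientation; vel is the mean speed in m/s.
- manip.movej(angles): joint-space move.
- effector.open_jaws() and effector.close(f_grip=None): open the fingers fully, or close them until they stop; f_grip is the grip in N (None keeps the last).
- manip.sleep(seconds).
- manip.solve_ik(position, orientation): joint angles nearest the present ones, or None.
- viewer.get_image(name): name is "scene" or "top"; returns the picture (420x560x3 uint8, red, green, blue); there is no depth.
- viewer.get_calibration(name): a dict with "vfov" (degrees; the focal length in pixels is half the picture's height over the tangent of half this angle, whatever the lens; pixels are square), "cx", "cy" (the principal point, pixels), "dist_coeffs" ([k1, k2, p1, p2, k3] as OpenCV has them; the pictures are not rectified), "eye" and "attitude" of the camera in the world. Camera axes: x right, y down, z forward; pixel columns grow to the right and rows downward; lengths in m; the calibration is good to about 2 mm. A picture is of the moment at which its call begins. get_calibration takes no time and is no camera call.
A pose or a line that the arm cannot do raises manip.PlanningError and nothing moves.
- manip.hand_in(): hands the job in; it is judged then, once.
Readings, each from a call of its own:
- manip.current_clock(): time.
- manip.current_q(): joint angles.
- manip.current_joint_velocities(): joint speeds.
- manip.current_tau(): joint torques, N m.
- manip.current_tool_pos(): TCP position.
- manip.current_tcp_rot(): TCP orientation.
- manip.current_force(): force on the tool from outside, world axes, zero at the start.
- manip.current_wrist_torque(): the same for the moment, N m.
- manip.current_finger_gap(): finger opening in m.
- manip.current_gripper_force(): force on a finger pad.
Only numpy, scipy, OpenCV 4.12 (cv2) and the standard library are available. Lean on these libraries where they do the work, as an engineer would, in place of code of your own. Each camera call takes 0.05 s, during which the arm holds its last target. There are 200 camera calls.

TASK

On the vegetable cutter, push the white feed disc round with a fingertip until the notch in its rim stands right over the red drive pin. Only then press down on the middle of the disc until it is fully home and flat on its seat, and let go. Do not pick the disc up, do not push it down before it is lined up, and leave the jars and the bottle where they stand.

Things in the scene. Friction and masses are not known exactly. Their poses are not given: they have to be found in the camera images.
- machine: Vegetable cutter base, fixed, feed head off: white box 260 (x) x 240 (y) mm, 80 high, with an open round chamber on top (black floor at 86, low steel rim of radius 104 up to 92). Origin: centre of its underside on the bench, below the spindle axis; z up. Seat of radius 62, top at 92 mm. Steel spindle 18 thick on the axis, ending at 118 inside the disc's hub. Its yaw varies.
- disc: Loose white feed disc, about 0.18 kg, 150 mm across, plate 6 thick, slipped over the spindle. Origin: centre of its underside; own +x points through the notch, z up. At the start it rests level with its underside 102 mm above the machine's origin, 2 mm clear of the pin, and stays at the angle it is left. Fully home its underside is at 92 mm; out of line, the pin stops the rim from going home.
- hub_top (a point): Middle of the flat blue top of the disc's closed round hub (41 mm across), 34 mm above the disc's origin: where to press.
- vane_a (a point): Point on the plate's top at the foot of one of two blue vanes that stand upright on the disc: 47 mm from the axis along the disc's own +y, 6 mm above its origin. The other vane is the same along -y. Each is 5 mm thick, runs radially from 24 to 70 mm from the axis, top 28 mm above the disc's origin. Pushing a vane sideways with about 1 N turns the disc, either way, no end stop.
- sleeve (a joint): Stiff black sleeve of radius 42 mm on the spindle, under the disc, which carries it: 0 m raised (start), 0.010 m when the disc is home. It slides down when pressed with about 4 to 5 N on the disc, and stays down: it does not spring back.
- notch (a point): Point on the disc's underside in the middle of its notch, on the disc's +x axis 67 mm from the disc's origin. The notch is open at the rim, 20 mm wide with straight sides, from 58 to 75 mm from the axis.
- pin (a point): Point on top of the red drive pin, a bar 12 mm wide lying along the machine's own +x, 64 to 92 mm from the spindle axis, its top 100 mm above the bench; the outer 17 mm shows beyond the disc's rim. This point is 67 mm from the axis. Lined up, notch is above it; the pin then has 4 mm of play to each side in the notch.
- honey_jar: Loose amber jar with white lid, 86 mm across, 130 high, 0.6 kg, standing on the bench. Origin: centre of its underside. Leave alone.
- chilli_jar: Loose red jar with yellow lid, 80 mm across, 120 high, 0.5 kg, standing on the bench. Origin: centre of its underside. Leave alone.
- sauce_bottle: Loose green bottle with yellow label, 64 mm across, 200 high, 0.45 kg, standing on the bench. Origin: centre of its underside. Leave alone.
Mind the look-alikes: they are no part of the job. There is more than one size of the disc; the one meant has the size given above.

How it is judged:
By the outcome, as a careful person would: the job done as asked, in the order asked, and still so for the second after the job is handed in, with the robot touching nothing.
It also fails if it takes over 64 s, if anything falls off the work surface, if the arm or the gripper's body presses on something with over 40 N, if the wrist force passes 120 N, or if a joint passes its speed limit or range.

## Working session

There is one attempt and no reset: what is moved stays moved. The work goes in short steps, each a Python script; the robot and the scene stay as the last script left them, time stands still between calls to the robot, and variables do not carry over. Pictures are saved under pics/ and viewed, at most 10 in all, crops included, and the job is handed in when it is done.

```bash
mkdir -p pics
python3 - <<'E'
from bench import manip, viewer
import cv2
for n in("scene","top"):
    im=viewer.get_image(n); cv2.imwrite(f"pics/{n}0.png",cv2.cvtColor(im,cv2.COLOR_RGB2BGR)); print(viewer.get_calibration(n))
print(manip.current_tcp_rot(),manip.current_clock())
E
```

```text
{'vfov': 43.35528530424124, 'cx': 275.0684693328995, 'cy': 215.0754015601186, 'dist_coeffs': array([-0.20136002,  0.        ,  0.        ,  0.        ,  0.        ]), 'eye': array([1.32168508, 0.65700802, 1.04163938]), 'attitude': array([ 0.36317326,  0.84395359, -0.35973264, -0.16260367])}
{'vfov': 48.80642992909941, 'cx': 276.9868791823325, 'cy': 207.2931106746616, 'dist_coeffs': array([0.02333717, 0.        , 0.        , 0.        , 0.        ]), 'eye': array([ 0.43261801, -0.00618684,  1.37861302]), 'attitude': array([ 0.70944312, -0.70132004,  0.04511505, -0.05296498])}
[ 9.85431720e-01  1.70069252e-01 -1.27607036e-04 -8.70506081e-04] 0.1
```

View pics/scene0.png

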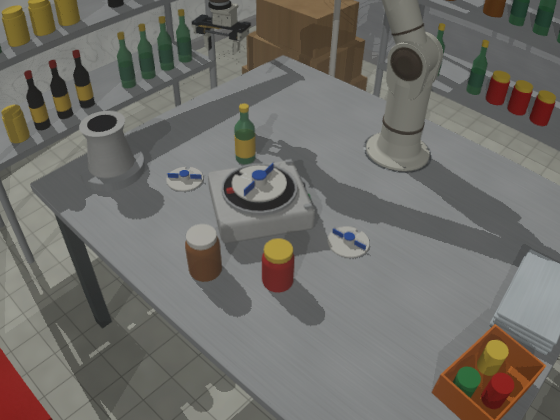

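View pics/top0.png

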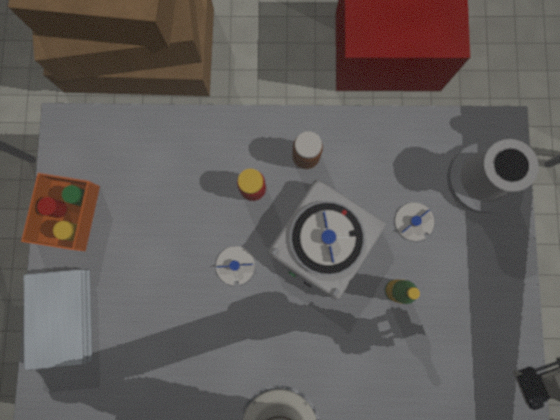

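The top view shows the machine near (327,238), with the red pin near (344,211) and a dark notch near (352,233). Next I'll enlarge both views to check these.

Run:
```python
import cv2,numpy as np
a=cv2.imread("pics/top0.png")[175:305,262:392]; b=cv2.imread("pics/scene0.png")[150:245,200:320]
a=cv2.resize(a,(520,520),interpolation=cv2.INTER_CUBIC)
cv2.imwrite("pics/topz.png",cv2.convertScaleAbs(a,alpha=1.4))
```

```text
(no output)
```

View pics/topz.png

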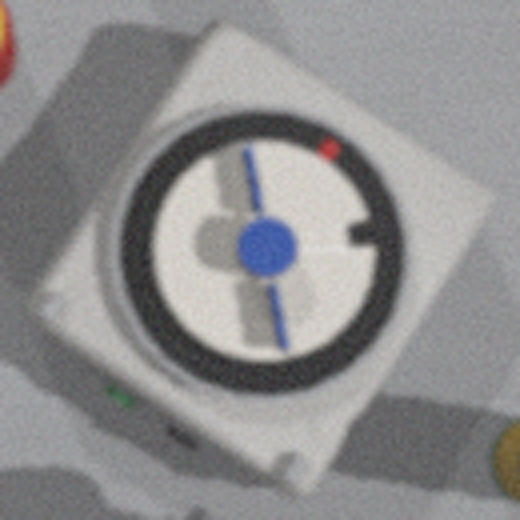

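The zoom shows the hub at (267,247), the notch at (360,234), the pin at (329,149) and the vanes along a near-vertical line. The disc needs a turn of about 50° counter-clockwise. I'll compute the world positions from the top view.

```bash
cat > h.py <<'E'
import cv2, numpy as np
from scipy.optimize import least_squares
from scipy.spatial.transform import Rotation as R
from bench import manip, effector, viewer
def grab(n="top",k=6): return np.mean([viewer.get_image(n).astype(float) for _ in range(k)],0)
def world(px,z,n="top"):
    c=viewer.get_calibration(n); f=210/np.tan(np.radians(c["vfov"]/2))
    K=np.array([[f,0,c["cx"]],[0,f,c["cy"]],[0,0,1]])
    u=cv2.undistortPoints(np.array(px,float).reshape(-1,1,2),K,c["dist_coeffs"]).reshape(-1,2)
    d=R.from_quat(c["attitude"]).apply(np.c_[u,np.ones(len(u))])
    z=np.broadcast_to(z,len(u)); return (c["eye"]+d*((z-c["eye"][2])/d[:,2])[:,None])[:,:2]
def pts(m): y,x=np.nonzero(m); return np.c_[x,y]
def circle(p):
    f=lambda q:np.hypot(*(p-q[:2]).T)-q[2]
    return least_squares(f,[*p.mean(0),.05],loss="soft_l1",f_scale=.002).x
def measure(box=(262,175,392,305)):
    im=grab(); cv2.imwrite("pics/last.png",im[...,::-1])
    r,g,b=np.moveaxis(im,2,0); roi=np.zeros(r.shape,bool); roi[box[1]:box[3],box[0]:box[2]]=1
    red=(r>1.6*g)&(r>1.6*b)&(r>80)&roi; blue=(b>1.35*r)&(b>60)&roi
    o={}
    P=pts(red); n,l,s,c=cv2.connectedComponentsWithStats(red.astype(np.uint8)); 
    o["red"]=[(s[i,4],c[i].round(1)) for i in range(1,n)]
    n,l,s,c=cv2.connectedComponentsWithStats(blue.astype(np.uint8),connectivity=8)
    o["blue"]=[(s[i,4],c[i].round(1)) for i in range(1,n)]
    return im,red,blue,o
E
python3 - <<'E'
from h import *
im,red,blue,o=measure(); print(o)
g=im.mean(2)
hubpx=np.array([328.5,236.5])
# radial edge scan: disc edge (bright->dark) & outer annulus edge (dark->bright)
E1=[];E2=[]
gs=cv2.GaussianBlur(g,(0,0),.6).astype(np.float32)
for a in np.radians(np.arange(0,360,4)):
    t=np.arange(20,45,.25); x=(hubpx[0]+t*np.cos(a)).astype(np.float32); y=(hubpx[1]+t*np.sin(a)).astype(np.float32)
    v=cv2.remap(gs,x[None],y[None],cv2.INTER_LINEAR)[0]; d=np.gradient(v)
    i=d[:60].argmin(); E1.append([x[i],y[i]]); j=i+d[i:].argmax(); E2.append([x[j],y[j]])
D=circle(world(E1,.108)); C=circle(world(E2,.092)); print("disc",D,"rim",C)
# red weighted
w=np.clip(im[...,0]-1.3*im[...,1],0,None)*cv2.dilate(red.astype(np.uint8),np.ones((3,3)))
p=pts(w>0); ww=w[w>0]; pr=world([(p*ww[:,None]).sum(0)/ww.sum()],.100)[0]
for c in (D,C): d=pr-c[:2]; print("pin",pr,np.hypot(*d),np.degrees(np.arctan2(d[1],d[0])))
B=world(pts(blue),.130); H=world(pts(blue),.136)
for c in(D,C):
  q=B-c[:2]; r=np.hypot(*q.T); v=q[(r>.028)&(r<.072)]
  print("vane line deg",np.degrees(np.arctan2(*np.linalg.svd(v,full_matrices=False)[2][0][::-1])),len(v))
print("hub",circle(H[np.hypot(*(H-D[:2]).T)<.024]), H[np.hypot(*(H-D[:2]).T)<.024].mean(0))
# notch
p=pts(np.ones(g.shape)); W=world(p,.108)-D[:2]; r=np.hypot(*W.T); s=(r>.060)&(r<.070); a=np.degrees(np.arctan2(W[s,1],W[s,0])); gg=g[p[s,1],p[s,0]]
k=gg<90; print("notch dark angs",np.sort(a[k]).round(0),np.median(gg))
# look-alike obstacles
for n,px,z in(("honey",(308,138),.13),("chilli",(251,181),.12),("bottle",(413,293),.2)): print(n,world([px],z))
print(manip.current_clock())
E
```

```text
{'red': [(np.int32(37), array([263.1, 187.8])), (np.int32(20), array([344. , 211.9]))], 'blue': [(np.int32(27), array([324.8, 219.4])), (np.int32(165), array([328.3, 236.3])), (np.int32(28), array([331.1, 254. ]))]}
disc [ 0.52941888 -0.13038004  0.075975  ] rim [ 0.52932119 -0.13114978  0.09815775]
pin [ 0.64297415 -0.02654716] 0.15387028939658115 42.43923250982337
pin [ 0.64297415 -0.02654716] 0.1544626310567034 42.62549340796496
vane line deg -169.92974213312843 54
vane line deg -169.95558173041582 54
hub [ 0.52903584 -0.12998822  0.01358538] [ 0.5290311  -0.12997454]
notch dark angs [-171. -171. -169. -169. -169.  -85.  -85.  -84.  -82.  -82.  -82.  -80.
  -80.  -79.  -79.  -78.  -77.  -77.  -76.  -76.  -75.  -75.    8.    9.
   10.   11.   11.   13.] 146.44444444444446
honey [[ 0.8023031  -0.07500737]]
chilli [[0.68111947 0.08175415]]
bottle [[ 0.38522571 -0.33365443]]
0.4[ WARN:0@3.295] global loadsave.cpp:1063 imwrite_ Unsupported depth image for selected encoder is fallbacked to CV_8U.
```

```bash
cat >> h.py <<'E'
C0=np.array([.5293,-.1302])
def pose(th,r,o,z,flip=0):
    a=np.radians(th); x=np.array([np.cos(a),np.sin(a),0]); zt=np.array([0,0,-1.]); t=np.array([-x[1],x[0],0])
    p=np.r_[C0,z]+r*x+o*t; s=-x if flip else x
    return p, R.from_matrix(np.c_[s,np.cross(zt,s),zt]).as_quat()
E
python3 - <<'E'
from h import *
w=world([(344,211.9)],.1)[0]-C0; print("pin",np.hypot(*w),np.degrees(np.arctan2(w[1],w[0])))
for f in(0,1):
  for th in(-12,20,60):
    q=manip.solve_ik(*pose(th,.05,-.0215,.114,f)); print(f,th,None if q is None else np.round(q,2))
effector.close(5)
manip.servo_line([.218,-.612,.36],vel=.25)
print(manip.current_tool_pos(),manip.current_force(),manip.current_finger_gap(),manip.current_clock())
E
```

```text
pin 0.08517770261345642 -33.57791930896254
0 -12 [ 0.65  0.52 -0.55  1.76  0.32  0.96 -1.81]
0 20 [ 0.75  0.58 -0.77  1.74  0.47  1.01 -1.42]
0 60 [ 0.78  0.6  -0.89  1.79  0.54  1.02 -0.84]
1 -12 [ 0.94  0.68 -1.    1.75  0.64  1.08  1.08]
1 20 [ 1.03  0.89 -1.3   1.74  0.9   1.26  1.41]
1 60 [ 0.99  0.85 -1.3   1.78  0.88  1.23  2.05]
[ 0.21760286 -0.6113315   0.35839873] [-0.22776913 -0.24693346 -0.68364763] 0.0002396715595292392 2.6583
```

Run:
```python
from h import *
T0=manip.current_clock()
manip.move_pose(*pose(-8,.05,-.0215,.34)); print(manip.current_clock(),manip.current_tool_pos())
manip.servo_line(pose(-8,.05,-.0215,.150)[0],vel=.15)
manip.servo_line(pose(-8,.05,-.0215,.116)[0],vel=.05)
print(manip.current_force(),manip.current_tool_pos(),pose(-8,.05,-.0215,.116)[0])
for th in np.arange(-4,49,4):
    p,q=pose(th,.05,-.0215,.116); manip.servo_line(p,ori=q,vel=.03); f=manip.current_force(); print(th,f.round(2),round(manip.current_clock(),2))
    if abs(f[2])>8 or np.hypot(*f[:2])>12: break
a=viewer.get_image("scene"); b=viewer.get_image("top")
A=np.hstack([cv2.resize(i,None,fx=4,fy=4,interpolation=cv2.INTER_CUBIC) for i in(a[140:250,200:300],b[190:300,280:380])])
cv2.imwrite("pics/p1.png",A[...,::-1])
```

```text
4.7333 [ 0.57554097 -0.15994012  0.33974437]
[-0.24894373  0.03129594  0.35722933] [ 0.5760681  -0.15834994  0.11612493] [ 0.57582118 -0.15844942  0.116     ]
-4 [-0.64  0.27 -0.14] 7.26
0 [-0.19 -0.76  1.02] 7.53
4 [-0.31 -0.22  0.22] 7.81
8 [-0.07  0.18  0.98] 8.08
12 [ 0.3   0.78 -0.14] 8.36
16 [-0.15  0.21  0.07] 8.63
20 [ 0.2  -0.37  0.12] 8.91
24 [-0.61 -0.83 -0.26] 9.18
28 [ 1.2  -0.54 -0.05] 9.46
32 [0.06 0.08 0.05] 9.73
36 [-0.05  0.22 -0.37] 10.01
40 [1.25 0.05 0.86] 10.28
44 [-0.52 -0.37  1.02] 10.56
48 [ 0.02  0.75 -0.08] 10.83
```

View pics/p1.png

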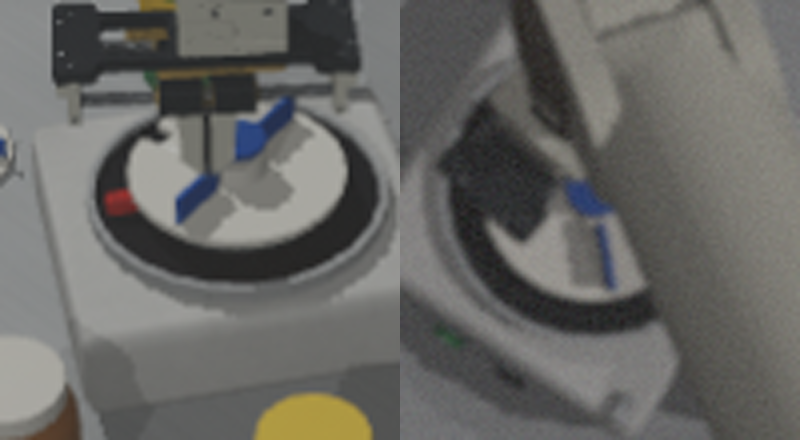

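Run:
```python
from h import *
p,q=pose(48,.05,-.0215,.116)
print(manip.current_tool_pos(),p,manip.current_tcp_rot(),q,manip.current_q().round(3),manip.current_clock())
b=viewer.get_image("scene"); cv2.imwrite("pics/p2.png",cv2.resize(b[110:250,180:340],None,fx=4,fy=4,interpolation=cv2.INTER_CUBIC)[...,::-1])
```

```text
[ 0.57883799 -0.10769464  0.11600044] [ 0.57873414 -0.10742907  0.116     ] [9.14050766e-01 4.05599796e-01 3.26031994e-05 4.54738109e-05] [0.91354546 0.40673664 0.         0.        ] [ 0.83   0.635 -0.951  1.765  0.589  1.055 -1.07 ] 10.9333
```

View pics/p2.png

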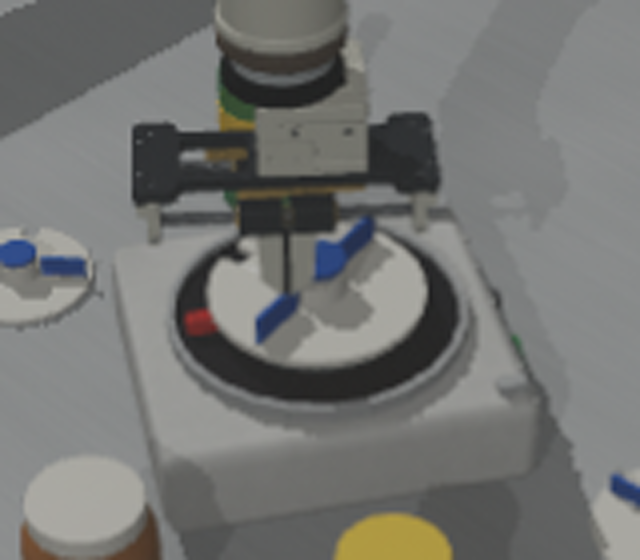

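```bash
cat >> h.py <<'E'
def pix(P,n):
    c=viewer.get_calibration(n); f=210/np.tan(np.radians(c["vfov"]/2)); K=np.array([[f,0,c["cx"]],[0,f,c["cy"]],[0,0,1]])
    Rw=R.from_quat(c["attitude"]).inv().as_matrix(); P=np.atleast_2d(np.array(P,float))
    return cv2.projectPoints(P,cv2.Rodrigues(Rw)[0],-Rw@c["eye"],K,c["dist_coeffs"])[0].reshape(-1,2)
E
python3 - <<'E'
from h import *
t=manip.current_tool_pos()
for n in("scene","top"):
  print(n,"tcp",pix(t,n),"hub",pix([*C0,.136],n),"pin",pix([*(C0+.0835*np.array([np.cos(np.radians(-33.6)),np.sin(np.radians(-33.6))])),.1],n))
  for th in(10,52): print(th,pix([[*(C0+r*np.array([np.cos(np.radians(th)),np.sin(np.radians(th))])),.13] for r in(.024,.07)],n).round(1).tolist())
print("scene hub world",world([(262.5,175.5)],.136,"scene"))
E
```

```text
scene tcp [[251.53341272 191.78044877]] hub [[258.45646304 173.8465688 ]] pin [[228.72307482 188.2461087 ]]
10 [[253.4, 180.2], [243.5, 189.5]]
52 [[259.6, 181.1], [262.0, 192.3]]
top tcp [[319.40258251 218.62918625]] hub [[328.39846676 236.21193527]] pin [[343.67898838 212.4015207 ]]
10 [[326.6, 227.6], [323.6, 211.0]]
52 [[321.1, 230.8], [307.7, 220.3]]
scene hub world [[ 0.52677271 -0.11735131]]
```

Run:
```python
from h import *
manip.sleep(.5)
print(manip.current_tool_pos(),manip.current_force().round(2),manip.current_finger_gap())
b=viewer.get_image("scene"); t=viewer.get_image("top")
def cr(im,n,x,y):
    im=cv2.resize(im,None,fx=5,fy=5,interpolation=cv2.INTER_CUBIC)
    P=[manip.current_tool_pos(),[*C0,.136]]+[[*(C0+r*np.array([np.cos(np.radians(th)),np.sin(np.radians(th))])),.13] for th in(10,) for r in(.024,.07)]
    for p,c in zip(pix(P,n),[(255,255,0),(0,255,0),(255,0,255),(255,0,255)]): cv2.drawMarker(im,tuple(int(v) for v in p*5+2),c,cv2.MARKER_CROSS,10,1)
    return im[y*5:y*5+500,x*5:x*5+390]
cv2.imwrite("pics/p3.png",np.hstack([cr(b,"scene",210,140),cr(t,"top",280,185)])[...,::-1])
```

```text
[ 0.57873132 -0.10741374  0.11598905] [-0.72 -0.43 -0.37] 0.000872806643168878
```

View pics/p3.png

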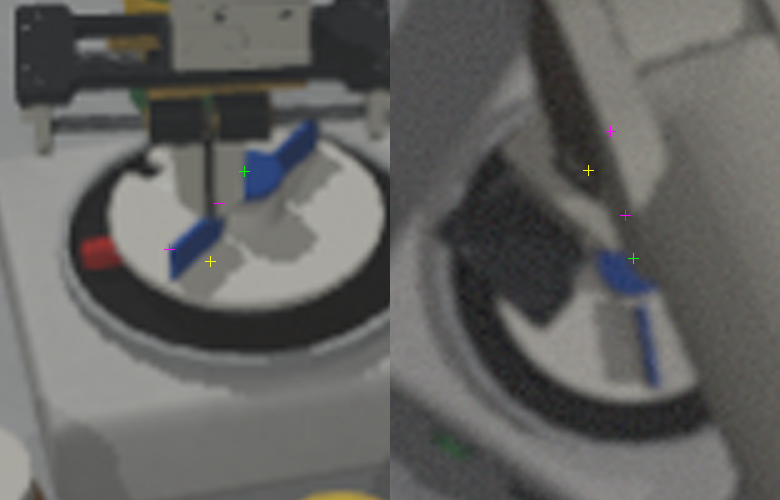

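The picture shows the disc still at 10° (the vane markers fit). The finger ends at about (210,215), roughly 9 px above its expected (210,261). So the real tip is about 2–3 cm higher than reported and passed over the vane. To check, I'll touch down gently on the box's free corner, where the top is at 80 mm.

Run:
```python
from h import *
p,q=pose(48,.05,-.0215,.20); manip.servo_line(p,vel=.15)
p,q=pose(9,.138,0,.20); manip.servo_line(p,ori=q,vel=.15)
p[2]=.10; manip.servo_line(p,vel=.15)
fz=lambda: np.mean([manip.current_force()[2] for _ in range(1)])
b=viewer.get_image("scene"); im=cv2.resize(b,None,fx=4,fy=4,interpolation=cv2.INTER_CUBIC)
for z,c in((0,(255,255,0)),(.03,(0,255,0))):
    u=pix(manip.current_tool_pos()+[0,0,z],"scene")[0]; cv2.drawMarker(im,tuple(int(v) for v in u*4+2),c,cv2.MARKER_CROSS,14,1); print(u)
cv2.imwrite("pics/p4.png",im[480:980,680:1280][...,::-1])
for z in np.arange(.098,.070,-.002):
    manip.servo_line([p[0],p[1],z],vel=.02); F=[]
    for _ in range(4): F.append(manip.current_force()[2]); manip.sleep(.01)
    print(round(z,3),np.round(np.mean(F),2),manip.current_tool_pos()[2].round(4))
    if abs(np.mean(F))>3: break
p[2]=.20; manip.servo_line(p,vel=.2); print(manip.current_clock())
```

```text
[227.56357913 211.83249239]
[226.99846971 203.29488684]
0.098 -0.19 0.0986
0.096 0.27 0.0959
0.094 0.2 0.0938
0.092 0.18 0.0919
0.09 -0.14 0.0899
0.088 0.05 0.0879
0.086 -0.34 0.0859
0.084 -0.14 0.0839
0.082 -0.17 0.0819
0.08 0.11 0.0798
0.078 0.19 0.0779
0.076 -0.27 0.0759
0.074 0.04 0.0739
0.072 0.04 0.0719
18.75
```

View pics/p4.png

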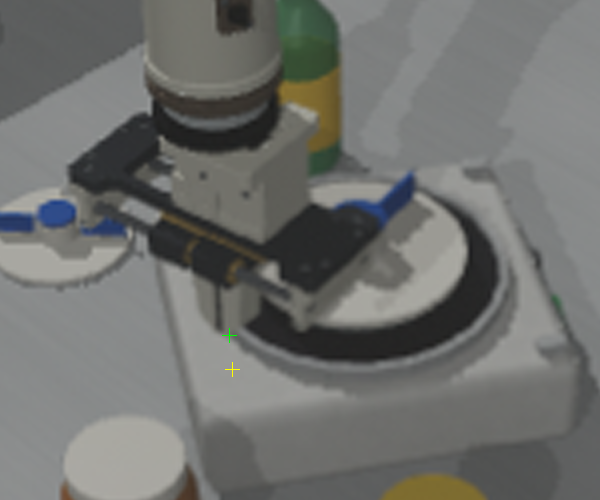

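The finger's tip, at about (222,332), sits at the +30 mm marker rather than the TCP marker at (232,370). The real tip is about 29 mm behind the reported TCP. I'll measure this exactly by touching down lower.

Run:
```python
from h import *
print(manip.grip_depth)
p,q=pose(9,.138,0,.062); manip.servo_line(p,vel=.2)
for z in np.arange(.060,.040,-.0015):
    manip.servo_line([p[0],p[1],z],vel=.02); F=[]
    for _ in range(4): F.append(manip.current_force()[2]); manip.sleep(.01)
    t=manip.current_tool_pos()[2]
    if abs(np.mean(F))>2: print(round(z,4),np.round(np.mean(F),2),t.round(4)); break
p[2]=.15; manip.servo_line(p,vel=.25); print(manip.current_clock())
```

```text
0.0188
0.0435 6.2 0.0445
23.5667
```

The contact shows the tip about 35 mm above the reported TCP, so I'll apply that offset and repeat the push.

```bash
echo 'DZ=.0353' >> h.py
python3 - <<'E'
from h import *
p,q=pose(-8,.05,-.0215,.160-DZ); manip.servo_line(p,ori=q,vel=.15)
z=.115-DZ
p,q=pose(-8,.05,-.0215,z+.008); manip.servo_line(p,vel=.1)
print(manip.current_force().round(2))
p[2]=z; manip.servo_line(p,vel=.04); print(manip.current_force().round(2))
for th in np.arange(-3,48,5):
    p,q=pose(th,.05,-.0215,z); manip.servo_line(p,ori=q,vel=.03); f=manip.current_force(); print(th,f.round(2))
    if abs(f[2])>4 or np.hypot(*f[:2])>12: print("STOP");break
# back off, up, away (towards robot-left, off the view)
p,q=pose(th-6,.05,-.0215,z); manip.servo_line(p,vel=.05)
p[2]=.19; manip.servo_line(p,vel=.2)
p,q=pose(th-6,.26,.0,.19); 
print(manip.current_clock())
t=viewer.get_image("top");b=viewer.get_image("scene")
c=lambda im,x,y:cv2.resize(im[y:y+125,x:x+100],None,fx=4,fy=4,interpolation=cv2.INTER_CUBIC)
cv2.imwrite("pics/p5.png",np.hstack([c(b,200,120),c(t,280,180)])[...,::-1])
E
```

```text
[1.51 0.21 0.47]
[-0.58 -0.32  0.21]
-3 [-0.16 -0.25  0.46]
2 [0.46 0.16 0.71]
7 [-0.33 -0.32 -0.05]
12 [ 0.72 -0.11 -0.53]
17 [0.15 0.03 0.93]
22 [-0.09 -0.29  0.78]
27 [-0.68  0.24  0.36]
32 [0.69 0.39 0.67]
37 [ 0.63 -0.21  0.15]
42 [ 0.33  0.62 -0.67]
47 [-0.07 -0.05  0.02]
29.65
```

View pics/p5.png

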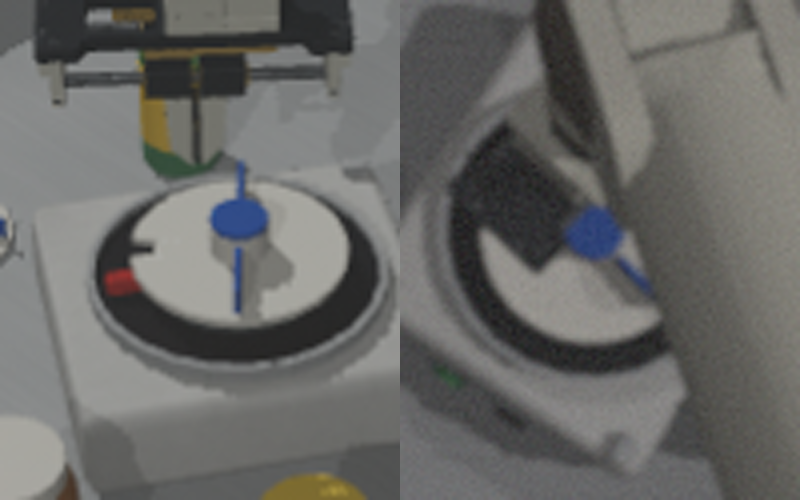

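The disc has turned freely: the notch is at (143,248) and the pin at (120,283) in the left crop, so a little more turn is needed. I'll fit the disc and pin angles by matching projected models to the scene view, checking against the first image.

```bash
cat >> h.py <<'E'
S=4
def hull(P,n,m):
    u=pix(P,n); cv2.fillConvexPoly(m,cv2.convexHull((u*S+S/2).astype(np.int32)),1)
def boxpts(th,r0,r1,h,z0,z1):
    a=np.radians(th); x=np.array([np.cos(a),np.sin(a)]); t=np.array([-x[1],x[0]])
    return [[*(C0+r*x+s*h*t),z] for r in(r0,r1) for s in(-1,1) for z in(z0,z1)]
def big(im): return cv2.resize(im.astype(np.float32),None,fx=S,fy=S,interpolation=cv2.INTER_CUBIC)
def fit(im,n,kind,rng,dzd=0):
    r,g,b=np.moveaxis(big(im),2,0); best=[]
    red=(r>1.5*g)&(r>70); blue=(b>1.3*r)&(b>50)
    c=pix([*C0,.11],n)[0]*S; roi=np.zeros(r.shape,np.uint8); cv2.circle(roi,tuple(int(v) for v in c),int((34 if n=="top" else 42)*S),1,-1)
    for th in rng:
        m=np.zeros(r.shape,np.uint8)
        if kind=="pin": hull(boxpts(th,.0755,.092,.006,.086,.1),n,m); M=red
        else:
            for s in(90,-90): hull(boxpts(th+s,.024,.070,.0025,.108-dzd,.130-dzd),n,m)
            k=np.radians(np.arange(0,360,10)); hull(np.c_[C0[0]+.0205*np.cos(k),C0[1]+.0205*np.sin(k),0*k+.136-dzd],n,m); M=blue
        M=M&(roi>0); best.append((M&(m>0)).sum()/(M|(m>0)).sum())
    best=np.array(best); w=np.where(best>best.max()-.04,best-best.max()+.04,0); return round((rng*w).sum()/w.sum(),2),best.max().round(3)
E
python3 - <<'E'
from h import *
s0=cv2.imread("pics/scene0.png")[...,::-1];t0=cv2.imread("pics/top0.png")[...,::-1]
s=grab("scene",3)
a=np.arange(-45,-22,.5)
print("pin",fit(s0,"scene","pin",a),fit(s,"scene","pin",a),fit(t0,"top","pin",a))
print("disc0",fit(s0,"scene","d",np.arange(-95,-65,.5)),fit(t0,"top","d",np.arange(-95,-65,.5)))
print("disc",fit(s,"scene","d",np.arange(-65,-20,.5)),manip.current_clock())
E
```

```text
pin (np.float64(-33.83), np.float64(0.792)) (np.float64(-33.85), np.float64(0.741)) (np.float64(-33.57), np.float64(0.611))
disc0 (np.float64(-79.37), np.float64(0.83)) (np.float64(-79.84), np.float64(0.799))
disc (np.float64(-45.56), np.float64(0.688)) 29.9
```

Pin is at −33.7° and the disc at −45.5°. The finger runs 2.5° ahead of the vane, so I'll push on to a command of 58.8° and re-measure.

Run:
```python
from h import *
z=.115-DZ
p,q=pose(37,.05,-.0215,z+.02); manip.servo_line(p,ori=q,vel=.12)
p[2]=z; manip.servo_line(p,vel=.05); print(manip.current_force().round(2))
for th in (42,46,50,54,57,58.8):
    p,q=pose(th,.05,-.0215,z); manip.servo_line(p,ori=q,vel=.025); f=manip.current_force()
    if abs(f[2])>4 or np.hypot(*f[:2])>12: print("STOP",f);break
p,q=pose(52,.05,-.0215,z); manip.servo_line(p,ori=q,vel=.04)
p[2]=.19; manip.servo_line(p,vel=.2)
s=grab("scene",3)
print("disc",fit(s,"scene","d",np.arange(-55,-10,.5)),"pin",fit(s,"scene","pin",np.arange(-45,-22,.5)),manip.current_clock())
cv2.imwrite("pics/p6.png",cv2.resize(s.astype(np.uint8)[120:245,200:320],None,fx=4,fy=4,interpolation=cv2.INTER_CUBIC)[...,::-1])
```

```text
[0.33 0.24 0.05]
disc (np.float64(-33.55), np.float64(0.701)) pin (np.float64(-33.82), np.float64(0.721)) 34.2667
```

View pics/p6.png

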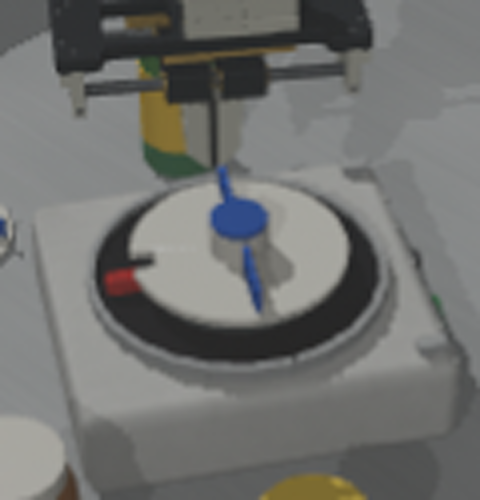

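The vane fit gives disc −33.55° against pin −33.8°. In the picture the notch, near (145,262), lies close above the inner end of the pin, near (125,282). Because the view is oblique, I'll check the notch itself with a ray-cast model of that region rather than judge by eye.

```bash
cat > notch.py <<'E'
from h import *
def render(n,thd,thp,zb):
    H,W=420*S,560*S; c=pix([*C0,.105],n)[0]; x0,y0=(c-48).astype(int); k=96
    gx,gy=np.meshgrid((np.arange(k*S)+.5)/S-.5+x0,(np.arange(k*S)+.5)/S-.5+y0); px=np.c_[gx.ravel(),gy.ravel()]
    def loc(z,th): w=world(px,z,n)-C0; a=np.radians(th); return w@np.array([[np.cos(a),-np.sin(a)],[np.sin(a),np.cos(a)]])
    L=np.zeros(len(px),int)  # 0 dark
    P=lambda z:(lambda q:(np.hypot(*q.T)<.075)&~((abs(q[:,1])<.010)&(q[:,0]>.058)))(loc(z,thd))
    for z in(.086,.09,.094,.097,.1):
        q=loc(z,thp); L[(abs(q[:,1])<.006)&(q[:,0]>.064)&(q[:,0]<.092)]=1
    for z in np.linspace(zb,zb+.006,5): L[P(z)]=2
    q=loc(.106,thp); use=(q[:,0]>.052)&(q[:,0]<.094)&(abs(q[:,1])<.032)
    return L.reshape(k*S,-1),use.reshape(k*S,-1),(x0,y0,k)
def score(im,n,thd,thp,zb=.102):
    L,u,(x,y,k)=render(n,thd,thp,zb); B=cv2.resize(im[y:y+k,x:x+k].astype(np.float32),None,fx=S,fy=S,interpolation=cv2.INTER_CUBIC)
    r=0
    for c in range(3):
        if (L[u]==1).sum()==0: return 9e9
    for l in(0,1,2):
        v=B[u&(L==l)]; r+=((v-np.median(v,0))**2).sum() if len(v) else 0
    return r/u.sum()
def fitn(im,n,rng,thp=-33.7,zb=.102):
    s=np.array([score(im,n,t,thp,zb) for t in rng]); i=s.argmin(); return rng[i],s.round(0).tolist()
E
python3 - <<'E'
from notch import *
s=grab("scene",3); np.save("s6.npy",s)
rng=np.arange(-54,-20,2.)
print(fitn(s,"scene",rng))
s0=cv2.imread("pics/scene0.png")[...,::-1]; 
print(fitn(s,"scene",rng,zb=.092)[1])
L,u,(x,y,k)=render("scene",-33.6,-33.7,.102)
B=cv2.resize(s[y:y+k,x:x+k].astype(np.uint8),None,fx=S,fy=S,interpolation=cv2.INTER_CUBIC)
V=np.array([[30,30,30],[200,30,30],[210,210,205]],np.uint8)[L]
cv2.imwrite("pics/p7.png",np.hstack([B,V])[...,::-1])
E
```

```text
(np.float64(-36.0), [5857.0, 5872.0, 5825.0, 5554.0, 4944.0, 4267.0, 3346.0, 2522.0, 2103.0, 2092.0, 2507.0, 3295.0, 4157.0, 4844.0, 5273.0, 5389.0, 5362.0])
[5495.0, 4468.0, 3678.0, 3271.0, 3193.0, 3548.0, 4198.0, 4939.0, 5437.0, 5694.0, 5713.0, 5582.0, 5522.0, 5382.0, 5281.0, 5211.0, 5197.0]
```

View pics/p7.png

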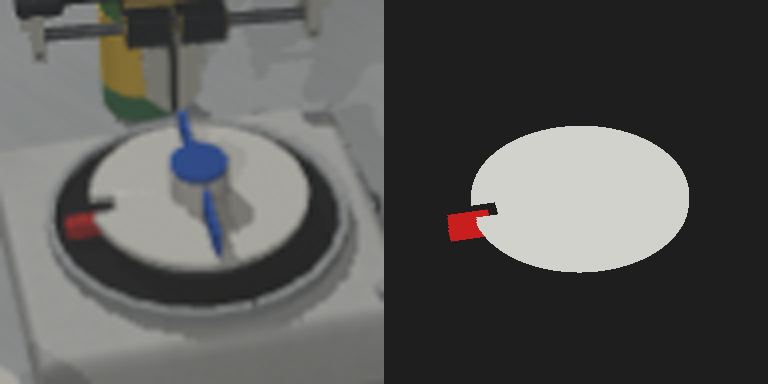

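The notch fits at −35.0° and the vanes at −33.6°, against the pin at −33.7°. Both are well inside the ±3.4° of play, so I'll press the hub.

Run:
```python
from h import *
p=np.r_[C0,.155-DZ]; _,q=pose(52,0,0,0); manip.servo_line([*C0,.19],ori=q,vel=.2)
manip.servo_line(p,vel=.15)
f0=np.mean([manip.current_force()[2]])
manip.servo_line([*C0,.139-DZ],vel=.06)
for z in np.arange(.137,.1195,-.001):
    manip.servo_line([*C0,z-DZ],vel=.015); F=[]
    for _ in range(3): F.append(manip.current_force()); manip.sleep(.01)
    F=np.mean(F,0); t=manip.current_tool_pos()[2]+DZ; print(round(z,4),round(t,4),F.round(1))
    if F[2]>20 or np.hypot(*F[:2])>8: print("stop"); break
manip.servo_line([*C0,.16-DZ],vel=.06); print(manip.current_clock())
```

```text
0.137 0.1371 [-0.2 -0.4 -0. ]
0.136 0.136 [ 0.7 -0.2 -0.2]
0.135 0.1352 [-0.8 -0.3  2.2]
0.134 0.1341 [-1.  -0.   4.4]
0.133 0.133 [-0.7 -0.4  3.9]
0.132 0.132 [-0.6  0.   3.3]
0.131 0.131 [-0.2 -0.1  3.3]
0.13 0.13 [0.1 0.  3.4]
0.129 0.129 [ 0.3 -0.4  3.1]
0.128 0.128 [ 0.3 -0.7  3.3]
0.127 0.127 [ 0.3 -0.2  3.2]
0.126 0.126 [1.  0.3 2.9]
0.125 0.1257 [-1.4 -0.1 10.8]
0.124 0.1256 [-5.4  0.1 19.1]
0.123 0.1256 [-8.4 -0.2 27.8]
stop
40.8
```

The hub moved down 10 mm at about 3.3 N, then met a hard stop at its home height. I'll retreat and check numerically (all ten pictures are used up).

Run:
```python
from notch import *
manip.servo_line([*C0,.21],vel=.2)
s=grab("scene",3); r=np.arange(-44,-24,1.)
for d in(0,.01): print(d,"vanes",fit(s,"scene","d",r,d))
for zb in(.102,.097,.092): t,v=fitn(s,"scene",r,zb=zb); print(zb,t,min(v))
s0=cv2.imread("pics/scene0.png").astype(int)[...,::-1]; d=abs(s-s0).mean(2)
for n,P in(("honey",[.80,-.075,.13]),("chilli",[.681,.082,.12])): x,y=pix(P,"scene")[0].astype(int); print(n,d[y-8:y+40,x-18:x+18].mean().round(1))
print(manip.current_clock(),manip.current_force().round(1))
```

```text
0 vanes (np.float64(-34.41), np.float64(0.544))
0.01 vanes (np.float64(-34.0), np.float64(0.702))
0.102 -28.0 2159.0
0.097 -33.0 1874.0
0.092 -38.0 1801.0
honey 1.6
chilli 1.7
41.525 [-1.   0.1 -0.6]
```

```bash
python3 -c "
from bench import manip
print(manip.hand_in())"
```

```text
the job is handed in; nothing more can be done
None
```

The feed disc was turned until its notch stood over the pin (−34°, pin at −33.7°), then pressed 10 mm down to a hard stop and released, and the job was handed in at about 41.5 s; image checks show it home and both jars unmoved (the bottle was not checked).

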